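Fold back the bifold dust cover of a test-fixture case

ROBOT

A 7-joint arm with a two-finger parallel gripper is mounted at the origin on the work surface. World frame = base frame: x ahead of the robot, y to its left, z up, the work surface at z = 0. Lengths are in m, angles in degrees, forces in N, time in s.
With the tool pointing down it reaches from about 0.425 to 0.875 m from the base axis. Payload 4.7 kg.
Tool frame: the origin (TCP) lies at the very end of the fingers, on their centre line; the grasp point (between the pads) lies 19 mm behind it; z points along the fingers, y is the line along which they close (so a half turn about z gives the same grasp; the last joint's range is limited). The gripper opens to 87 mm and grips with 3 to 60 N. Pads are 19 mm wide; open, the fingers measure 117 mm over their backs; the gripper's body (75 mm by 190 mm) begins 51 mm behind the grasp point.
Start: joints at [-73.104, 18.392, -4.016, 83.108, 1.295, 78.541, -3.26], TCP at [0.18, 0.625, 0.223] pointing down, gripper open.
Joint ranges: [-163.93, 163.93], [-17.29, 119.83], [-79.2, 71.16], [3.27, 140.29], [-89.18, 269.18], [5.43, 117.66], [-154.24, 154.24]. Speed limits (degrees/s): [147.25, 147.25, 180, 180, 180, 180, 180].

INTERFACE

Orientations are given as [roll, pitch, yaw] about the fixed x, y, z axes, in that order (R = Rz(yaw) Ry(pitch) Rx(roll)).
In Python, from cell import telemetry, cams, env gives the robot as it stands.
- The arm moves only by the tool arm_command, never from a script. Its argument "series" is text: rows parted by semicolons, each of 5 numbers parted by spaces: the shift along the tool's x, y, z in mm, then the turn about the tool's z in rad, then the closure in counts, from 0 (fully open) to 255 (shut). A call has 1 to 20 rows; each row shifts and turns the commanded pose from where the row before left it, along the tool's axes as they then stand; what a row does not reach is not made up. A row lasts 1/12 s, in which the tool goes at most 41.7 mm and 7.16 degrees, less where a joint would pass 70% of its speed; a pose out of reach is approached as far as the arm can. A call is refused whole if a number of a shift passes 41.7 or a number of a turn 0.125, either way. A call with a gripper value outside its range is refused whole. The fingers move at their own pace and stop on an object; "squeeze" is the grip in N (left out, the last holds). Time passes only in rows, so rows that do not move let the fingers close. It gives the time, the measured TCP pose, the force, the opening and the grip force at its end, in the units of the state.
- telemetry.get_obs(): the state, without advancing time (a new reading comes with each control period).
- cams.read_camera(name): name is "scene" or "top" or "wrist"; returns the picture (420x560x3 uint8, blue, green, red); there is no depth.
- cams.calibration(name): a dict with "K" (3x3 intrinsics, pixels), "dist" ([k1, k2, p1, p2, k3] as OpenCV has them; the pictures are not rectified), "origin" and "rotation" of the camera in the world; the wrist camera has in their place "hand_eye" (4x4, takes a point from camera to tool coordinates, whose origin is the TCP and whose axes are the flange's). Camera axes: x right, y down, z forward; pixel columns grow to the right and rows downward; lengths in m; the calibration is good to about 2 mm. A picture is of the moment at which its call begins: read the wrist's pose just before it. calibration takes no time and is no camera call.
- env.sign_off(): hands the job in; it is judged then, once.
The state is a dict: "time_s": time; "qpos": joint angles; "joint_velocities": joint speeds; "effort": joint torques, N m; "tool_pos": TCP position; "tool_rot": TCP orientation; "force": force on the tool from outside, world axes, zero at the start; "wrist_torque": the same for the moment, N m; "grip_width": finger opening in m; "grasp_force": force on a finger pad.
Only numpy, scipy, OpenCV 4.12 (cv2) and the standard library are available. Lean on these libraries where they do the work, as an engineer would, in place of code of your own. Each camera call takes 0.05 s, during which the arm holds its last target. There are 200 camera calls.

TASK

Open the bifold dust cover of the fixture case: fold the front panel over until it lies flat on the rear panel, with the rear panel still down on the case, and let go of it there. Then swing the folded pair up until it stands upright, the two panels still flat against each other, and leave it; a handle comes up on top for this. Work gently: press only lightly on the thin front plate and never let a panel slam, and leave the jar, spacer and jaw beside the case where they are.

Things in the scene. Friction and masses are not known exactly. Their poses are not given: they have to be found in the camera images.
- case: Fixed cream steel box with blue stripe, orange feet and an open well under the dust cover: 150 mm (its x) by 200 mm (its y), rim 70 mm above the bench. Origin on the bench under the fold line of the cover; x points to its rear, away from the lip bar, y along the hinges, z up. Walls from x = -58 to +92 mm. Its place and yaw vary.
- front_panel (a joint): Angle (rad) of the cream front panel (60 mm deep, 200 wide, 6 thick) about the fold line: 0 = level with the rear panel (shut), grows as its front edge is lifted up and back over, 3.14 = flat on the rear panel (hard stop). Stiff hinge (friction about 0.08 N m): it stays where it is left. Starts ajar, 0 to 0.45.
- rear_panel (a joint): Angle (rad) of the blue rear panel (100 mm deep, 200 mm wide, 6 mm thick) about the rear hinge: 0 = down on the case, grows as its front edge rises, 1.57 = upright, hard stop at 1.66. Stiff hinge (friction about 0.34 N m): it stays where it is left. It starts at 0.
- front_skin: The thin cream plate of the front panel (60 x 200 x 6 mm), without its bars. Origin at the middle of the fold line; with the panel at 0 the plate reaches from -1 to -60 mm along its x, 2 to 8 mm below the fold line, and its axes are those of the case. It turns with the front panel.
- fold_line (a point): Middle of the fold line, the hinge between the panels, parallel to the case's y; 79 mm above the bench and straight above the case's origin while the rear panel is down. It moves with the rear panel, 100 mm in front of and 5 mm above the rear hinge (rear panel at 0).
- rear_hinge (a point): Middle of the rear hinge axis, parallel to the case's y; fixed 100 mm behind the case's origin (its x) and 74 mm up.
- lip_bar (a point): Centre of the round metal bar (10 mm thick, 80 mm long, along the hinges; its sleeve turns freely in the grip) held by two arms 36 mm clear of the front panel's free edge. Panel at 0: 96 mm in front of and 5 mm below the fold line, free space under it. Folded flat, it lies right on the rear panel: fingers round it would meet that panel first, so carry it over, let go, and push the last part down.
- inner_handle (a point): Centre of the round orange bar handle (10 mm thick, 80 mm long, along the hinges, free-turning sleeve) under the front panel, hidden in the case while shut. Panel at 0: 24 mm in front of and 43 mm below the fold line; folded: on top, 24 mm behind and 43 mm above it, with a 30 mm clear gap under the bar. Both panels together weigh about 0.24 kg.
- jar_mid (a point): Bystander: closed jar with a blue cap, 52 mm across, 75 mm tall, upright beside the case; point at its centre.
- spacer_mid (a point): Bystander: flat steel spacer ring, 56 mm across, 20 mm high; point at its centre.
- jaw_mid (a point): Bystander: stepped steel wedge jaw, 50 x 35 mm, 40 mm high; point at its centre.

How it is judged:
By the outcome, as a careful person would: the job done as asked, in the order asked, and still so for the second after the job is handed in, with the robot touching nothing.
It also fails if it takes over 51 s, if anything falls off the work surface, if the arm or the gripper's body presses on something with over 40 N, if the wrist force passes 120 N, or if a joint passes its speed limit or range.

## Working session

There is one attempt and no reset: what is moved stays moved. The work goes in short steps, Python scripts to look and compute and a tool call to move; the robot and the scene stay as the last step left them, time stands still between calls to the robot, and variables do not carry over. Pictures are saved under pics/ and viewed, at most 13 in all, crops included, and the job is handed in when it is done.

Besides the shell and the picture viewer there is one more tool, called after ">>>" by a JSON object that holds its "api" and its "payload", one argument or row to a line. arm_command: Moves the arm, as the interface text tells. Its arguments: {"type":"object","properties":{"series":{"type":"string"},"squeeze":{"type":"number"}},"required":["series"]}

```bash
mkdir -p pics; ls
python3 - <<'E'
from cell import telemetry,cams
import cv2
o=telemetry.get_obs();print(o)
a=cams.read_camera("scene");b=cams.read_camera("top")
cv2.imwrite("pics/scene.png",a);cv2.imwrite("pics/top.png",b)
for n in("scene","top","wrist"):print(n,cams.calibration(n))
E
```

```text
pics
{'time_s': 0.0, 'qpos': array([-73.10336079,  18.43694331,  -4.01369582,  83.17459367,
         1.29483961,  78.54178705,  -3.26226935]), 'joint_velocities': array([ 0.03057567,  0.04413449,  0.04845437,  0.07315305,  0.00461887,
        0.06155971, -0.07731988]), 'effort': array([-6.06041613e-04, -4.91300261e+01, -4.04407466e-01, -3.12524629e+01,
       -6.38546515e-02,  4.41243604e-02,  2.04380799e-04]), 'tool_pos': array([0.18004546, 0.62398702, 0.22148796]), 'tool_rot': array([-1.79891904e+02,  6.26181538e-03,  1.63909066e+02]), 'force': array([-0.01428394,  0.72298573,  1.13984709]), 'wrist_torque': array([-0.04831069,  0.01376444,  0.03875664]), 'grasp_force': 0.0, 'grip_width': 0.08695185716117766}
scene {'K': array([[408.85224881,   0.        , 282.72106993],
       [  0.        , 408.85224881, 212.5741931 ],
       [  0.        ,   0.        ,   1.        ]]), 'dist': array([-0.12157541,  0.        ,  0.        ,  0.        ,  0.        ]), 'origin': array([1.03050305, 0.49160671, 0.51744124]), 'rotation': array([-123.92493751,   -1.33582086,  136.8355651 ])}
top {'K': 
[... 260 characters left out ...]
2155, 0.00899709, 0.88492489]), 'rotation': array([-174.78927733,    0.245777  ,  -89.68030604])}
wrist {'K': array([[354.2058577 ,   0.        , 278.18764623],
       [  0.        , 354.2058577 , 212.50674237],
       [  0.        ,   0.        ,   1.        ]]), 'dist': array([-0.00518801,  0.        ,  0.        ,  0.        ,  0.        ]), 'hand_eye': array([[ 1.51596407e-03, -9.69372428e-01, -2.45590712e-01,
         6.68487768e-02],
       [ 9.99998850e-01,  1.47720243e-03,  3.42044803e-04,
        -5.17269380e-04],
       [ 3.12183946e-05, -2.45590948e-01,  9.69373553e-01,
        -1.61888333e-01],
       [ 0.00000000e+00,  0.00000000e+00,  0.00000000e+00,
         1.00000000e+00]])}
```

View pics/scene.png

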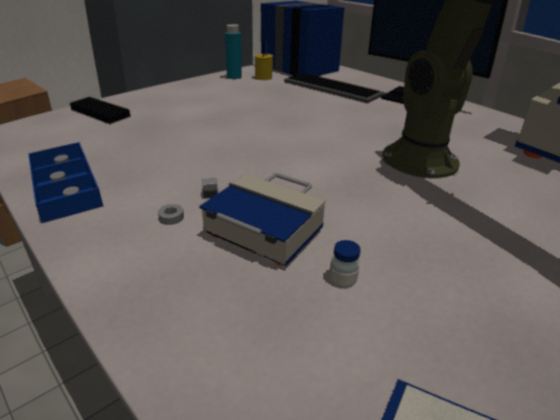

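View pics/top.png

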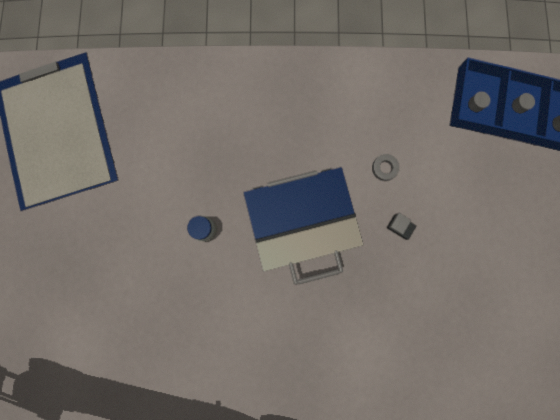

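The top view shows the blue rear panel at about (245–355, 170–235), the cream front panel below it, and the lip bar nearest the robot at about (318, 278). The jar is at (200, 228), the ring at (386, 167) and the jaw at (402, 226). The scene view agrees.

```bash
cat > h.py <<'E'
import numpy as np,cv2
from scipy.spatial.transform import Rotation as R
from cell import telemetry,cams
def cam(n,obs=None):
    c=cams.calibration(n)
    if n=="wrist":
        T=np.eye(4);T[:3,:3]=R.from_euler('xyz',obs['tool_rot'],degrees=True).as_matrix();T[:3,3]=obs['tool_pos']
        T=T@c['hand_eye'];return c['K'],c['dist'],T[:3,3],T[:3,:3]
    return c['K'],c['dist'],c['origin'],R.from_euler('xyz',c['rotation'],degrees=True).as_matrix()
def ray(C,uv):
    K,d,o,M=C;p=cv2.undistortPoints(np.array([[uv]],float),K,d)[0,0]
    v=M@np.array([p[0],p[1],1]);return o,v/np.linalg.norm(v)
def plane(C,uv,z):
    o,v=ray(C,uv);return o+v*(z-o[2])/v[2]
def proj(C,P):
    K,d,o,M=C;return cv2.projectPoints(np.array(P,float).reshape(-1,1,3),cv2.Rodrigues(M.T)[0],-M.T@o,K,d)[0][:,0]
def case(C,F,th,P):pass
E
python3 - <<'E'
from h import *
C=cam("top");a=cv2.imread("pics/top.png")
h=cv2.cvtColor(a,cv2.COLOR_BGR2HSV)
m=cv2.inRange(h,(105,120,40),(130,255,255))
m[:, :230]=0;m[:,370:]=0
c=max(cv2.findContours(m,0,2)[0],key=cv2.contourArea)
r=cv2.boxPoints(cv2.minAreaRect(c));print(r)
q=np.array([plane(C,p,.077) for p in r]);print(q,[np.linalg.norm(q[i]-q[i-1]) for i in range(4)])
cv2.imwrite("pics/t2.png",cv2.resize(a[150:300,220:380],None,fx=5,fy=5,interpolation=2)[:600*5//5*1+150])
b=cv2.imread("pics/scene.png")
cv2.imwrite("pics/s2.png",cv2.resize(b[165:265,195:335],None,fx=5.5,fy=5.5,interpolation=2))
t=cv2.resize(a[150:300,220:380],None,fx=4,fy=4,interpolation=2);cv2.imwrite("pics/t2.png",t)
E
```

```text
[[244.17305 191.78407]
 [341.37442 166.78944]
 [353.2343  212.91118]
 [256.03293 237.9058 ]]
[[ 0.62851619  0.0828575   0.077     ]
 [ 0.6790704  -0.1074277   0.077     ]
 [ 0.58821315 -0.12974721  0.077     ]
 [ 0.53876102  0.05871975  0.077     ]] [np.float64(0.09294417961588333), np.float64(0.19688623198684777), np.float64(0.09355854064875659), np.float64(0.19484688621685212)]
```

View pics/t2.png

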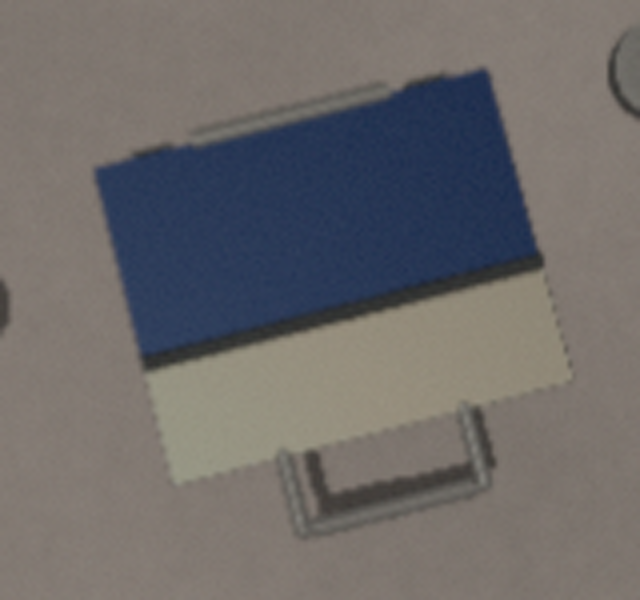

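View pics/s2.png

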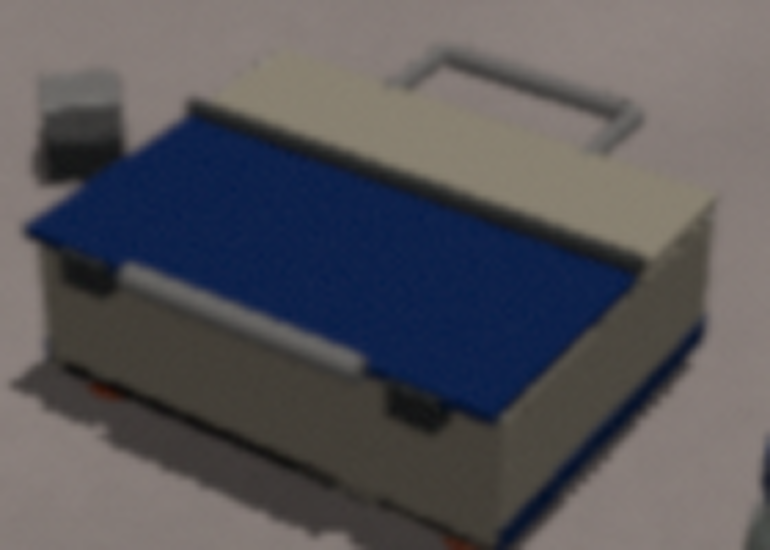

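The crops show the fold strip running from (145, 364) to (541, 263) in the top crop and the lip bar from (305, 526) to (487, 484). In the scene crop the bar runs from (445, 53) to (636, 112), and the front panel is only slightly ajar.

Run:
```python
from h import *
C=cam("top");S=cam("scene")
t=lambda u,v:(u/4+220-.4,v/4+150-.4)
s=lambda u,v:(u/5.5+195-.4,v/5.5+165-.4)
f=[plane(C,t(*p),.079) for p in((145,364),(541,263))]
fs=[plane(S,s(*p),.079) for p in((645,266),(190,106))]
re=[plane(C,t(*p),.077) for p in((95,170),(487,69))]
print("fold top",f,np.mean(f,0),"\nscene",fs,np.mean(fs,0),"\nrear",re,np.mean(re,0))
d=f[1]-f[0];print("yaw case",[np.degrees(np.arctan2(x[0],-x[1])) for x in(f[1]-f[0],fs[1]-fs[0],re[1]-re[0])])
def tri(a,b):
    o1,v1=ray(C,a);o2,v2=ray(S,b)
    k=np.linalg.lstsq(np.c_[v1,-v2],o2-o1,rcond=None)[0];p,q=o1+k[0]*v1,o2+k[1]*v2;return (p+q)/2,np.linalg.norm(p-q)
print("bar ends",tri(t(303,527),s(638,114)),tri(t(489,484),s(443,52)))
```

```text
fold top [array([0.53352161, 0.05889688, 0.079     ]), array([ 0.58330748, -0.13250273,  0.079     ])] [ 0.55841455 -0.03680292  0.079     ] 
scene [array([0.53561365, 0.06099534, 0.079     ]), array([ 0.58807145, -0.13276482,  0.079     ])] [ 0.56184255 -0.03588474  0.079     ] 
rear [array([0.62788708, 0.08445831, 0.077     ]), array([ 0.67894915, -0.10737831,  0.077     ])] [ 0.65341812 -0.01146     0.077     ]
yaw case [np.float64(14.580377453332654), np.float64(15.148859891651808), np.float64(14.905099995577135)]
bar ends (array([ 0.45595418, -0.01765637,  0.07565445]), np.float64(0.0003523101225855172)) (array([ 0.47696369, -0.10774604,  0.07347825]), np.float64(0.001077727112299004))
```

>>> {"api": "arm_command", "payload": {
  "series": "-26 -20 0 0 0;-26 -20 0 0 0;-26 -20 0 0 0;-26 -20 0 0 0;-26 -20 0 0 0;-26 -20 0 0 0;-26 -20 0 0 0;-26 -20 0 0 0;-26 -20 0 0 0;-26 -20 0 0 0;-26 -20 0 0 0;0 0 0 0.115 0;0 0 0 0.115 0;0 0 0 0.115 0;0 0 0 0.115 0;0 0 0 0.115 0;0 0 0 0.115 0;0 0 0 0.115 0;0 0 0 0.115 0;0 0 0 0.115 0",
  "squeeze": 5
}}

```text
time_s: 1.77
tool_pos: [0.3937, 0.3337, 0.2221]
tool_rot: [-180.0, 0.0, 104.3]
force: [0.1, -1.2, -0.8]
grip_width: 0.087
grasp_force: 0.0
```

>>> {"api": "arm_command", "payload": {
  "series": "-33.5 -2.2 5 -0.001 0;-33.5 -2.2 5 -0.001 0;-33.5 -2.2 5 -0.001 0;-33.5 -2.2 5 -0.001 0;-33.5 -2.2 5 -0.001 60;-33.5 -2.2 5 -0.001 173;-33.5 -2.2 5 -0.001 173;-33.5 -2.2 5 -0.001 173;-33.5 -2.2 5 -0.001 173;-33.5 -2.2 5 0 173;-33.5 -2.2 5 0 173;-33.5 -2.2 5 0 173;0 0 0 0 173;0 0 0 0 173"
}}

```text
time_s: 2.93
tool_pos: [0.4714, -0.0633, 0.1621]
tool_rot: [-179.9, -0.0, 104.9]
force: [-0.0, 0.5, 0.2]
grip_width: 0.0313
grasp_force: 0.0
```

Run:
```python
from h import *
o=telemetry.get_obs();a=cams.read_camera("wrist");cv2.imwrite("pics/w1.png",a)
print(o['tool_pos'],o['tool_rot'],o['grip_width'])
W=cam("wrist",o)
cx=np.array([.9668,.2554,0]);cy=np.array([-.2554,.9668,0]);F=np.array([.560,-.036,.079])
for n,p in dict(fold=(0,0,0),foldL=(0,100,0),foldR=(0,-100,0),bar=(-96,0,-5),barL=(-96,40,-5),barR=(-96,-40,-5)).items():
    print(n,proj(W,F+(p[0]*cx+p[1]*cy+np.array([0,0,p[2]]))/1000))
```

```text
[ 0.47143657 -0.06332822  0.16209175] [-1.79937465e+02 -1.95095015e-03  1.04856442e+02] 0.03132760963505422
fold [[408.35032496 213.52218463]]
foldL [[422.59254575  63.46814891]]
foldR [[396.43931418 337.07153   ]]
bar [[274.02635935 211.45429359]]
barL [[274.00713365 156.01245103]]
barR [[274.04511798 262.8259992 ]]
```

View pics/w1.png

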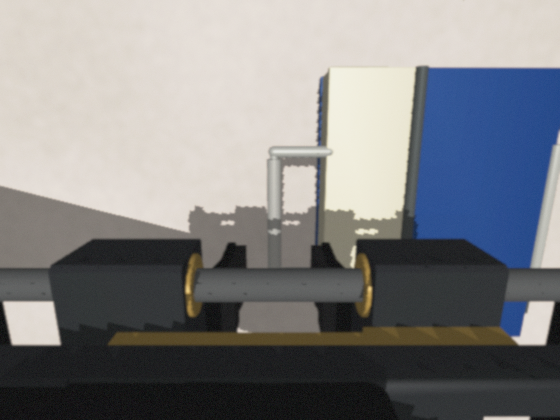

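The wrist view shows the lip bar at u≈274 and the bar's left corner at v≈151. The strip is at u≈420. All of these match the prediction, so I'll go down on the bar.

>>> {"api": "arm_command", "payload": {
  "series": "4 -3.4 10 0 188;0 0 20 0 188;0 0 20 0 188;0 0 20 0 188;0 0 15 0 188;0 0 12 0 188;0 0 6 0 188;0 0 0 0 188;0 0 0 0 188"
}}

```text
time_s: 3.73
tool_pos: [0.4674, -0.0574, 0.0595]
tool_rot: [-180.0, -0.0, 105.2]
force: [-0.0, -0.4, 0.1]
grip_width: 0.0232
grasp_force: 0.0
```

Close on the bar.

>>> {"api": "arm_command", "payload": {
  "series": "0 0 0 0 255;0 0 0 0 255;0 0 0 0 255;0 0 0 0 255;0 0 0 0 255;0 0 0 0 255",
  "squeeze": 6
}}

```text
time_s: 4.23
tool_pos: [0.467, -0.0585, 0.0594]
tool_rot: [-179.9, -0.0, 105.1]
force: [-3.7, -2.3, 0.5]
grip_width: 0.0098
grasp_force: 6.0
```

Run:
```python
from h import *
o=telemetry.get_obs();print(o)
for g in range(0,176,5):
    t=np.radians(g);t0=np.radians(max(g-5,0))
    f=lambda t:np.array([-96*np.cos(t)-5*np.sin(t),96*np.sin(t)-5*np.cos(t)])
    if g: print(g,np.round(f(t)-f(t0),1),np.round(f(t)-f(0),1))
```

```text
{'time_s': 4.2333, 'qpos': array([-30.66587393,   5.62801733,  36.33856632, 119.6087875 ,
        -4.02396165,  55.98289383,  22.90815048]), 'joint_velocities': array([ 0.01011929,  0.13894096, -0.04065542, -0.00553633,  0.06362289,
       -0.19553531, -0.06118582]), 'effort': array([-4.78691999e-01, -2.60794222e+01,  1.26934245e+00, -2.80733693e+01,
       -3.25773647e-01, -9.16978363e-01,  1.00203828e-02]), 'tool_pos': array([ 0.46697037, -0.05849966,  0.05944388]), 'tool_rot': array([-1.79940611e+02, -2.56498029e-02,  1.05110024e+02]), 'force': array([-3.73668247, -2.31101767,  0.45491697]), 'wrist_torque': array([-0.21882919,  0.69540198, -0.04359677]), 'grasp_force': 5.998511239886284, 'grip_width': 0.00976999344557637}
5 [-0.1  8.4] [-0.1  8.4]
10 [0.7 8.4] [ 0.6 16.7]
15 [1.4 8.3] [ 2. 25.]
20 [2.1 8.1] [ 4.1 33.1]
25 [2.8 7.9] [ 6.9 41. ]
30 [3.5 7.6] [10.4 48.7]
35 [4.1 7.3] [14.5 56. ]
40 [4.8 6.9] [19.2 62.9]
45 [5.3 6.5] [24.6 69.3]
50 [5.9 6. ] [30.5 75.3]
55 [6.4 5.4] [36.8 80.8]
60 [6.8 4.9] [43.7 85.6]
65 [7.2 4.3] [50.9 89.9]
70 [7.6 3.6] [58.5 93.5]
75 [7.9 2.9] [66.3 96.4]
80 [8.1 2.2] [74.4 98.7]
85 [8.2 1.5] [ 82.7 100.2]
90 [8.3 0.8] [ 91. 101.]
95 [8.4 0.1] [ 99.4 101.1]
100 [ 8.4 -0.7] [107.7 100.4]
105 [ 8.3 -1.4] [116.  99.]
110 [ 8.1 -2.1] [124.1  96.9]
115 [ 7.9 -2.8] [132.   94.1]
120 [ 7.6 -3.5] [139.7  90.6]
125 [ 7.3 -4.1] [147.   86.5]
130 [ 6.9 -4.8] [153.9  81.8]
135 [ 6.5 -5.3] [160.3  76.4]
140 [ 6.  -5.9] [166.3  70.5]
145 [ 5.4 -6.4] [171.8  64.2]
150 [ 4.9 -6.8] [176.6  57.3]
155 [ 4.3 -7.2] [180.9  50.1]
160 [ 3.6 -7.6] [184.5  42.5]
165 [ 2.9 -7.9] [187.4  34.7]
170 [ 2.2 -8.1] [189.7  26.6]
175 [ 1.5 -8.2] [191.2  18.3]
```

>>> {"api": "arm_command", "payload": {
  "series": "0 -0.7 0 0 255;0 0 -4.2 0 255;0 0 -4.2 0 255;0 0.3 -4.2 0 255;0 0.4 -4.2 0 255;0 0.6 -4.2 0 255;0 0.8 -4.1 0 255;0 2.1 -8.1 0 255;0 2.8 -7.9 0 255;0 3.5 -7.6 0 255;0 4.1 -7.3 0 255;0 4.8 -6.9 0 255;0 0 0 0 255"
}}

```text
time_s: 5.32
tool_pos: [0.4876, -0.053, 0.1243]
tool_rot: [179.8, 0.0, 105.2]
force: [1.8, 1.6, -1.1]
grip_width: 0.0098
grasp_force: 6.0
```

Run:
```python
from h import *
o=telemetry.get_obs();print(o['tool_pos'],o['force'],o['wrist_torque'],o['grasp_force'])
cv2.imwrite("pics/s3.png",cv2.resize(cams.read_camera("scene")[100:285,180:360],None,fx=3.2,fy=3.2,interpolation=2))
```

```text
[ 0.4876423  -0.05304136  0.12432137] [ 1.77233821  1.59067028 -1.13218834] [ 0.08509262 -0.40659488  0.00525215] 5.998718664050102
```

View pics/s3.png

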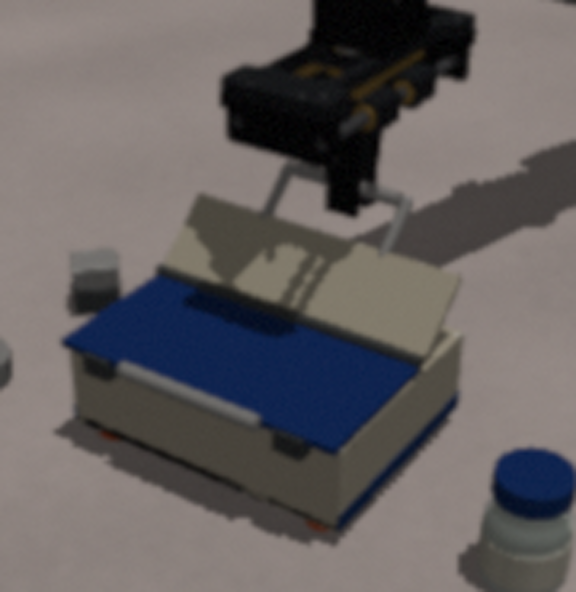

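The front panel is up about 40°, held between the fingers, and the rear panel is down. I'll carry on.

>>> {"api": "arm_command", "payload": {
  "series": "0 6 -6.3 0 255;0 6.4 -5.8 0 255;0 6.6 -5.2 0 255;0 6.9 -4.7 0 255;0 7.3 -4.1 0 255;0 7.6 -3.6 0 255;0 7.9 -2.9 0 255;0 8.1 -2.2 0 255;0 8.2 -1.5 0 255;0 8.3 -0.8 0 255;0 0 0 0 255"
}}

```text
time_s: 6.28
tool_pos: [0.5586, -0.0342, 0.1596]
tool_rot: [179.9, 0.1, 105.2]
force: [1.4, -1.3, 0.8]
grip_width: 0.0097
grasp_force: 6.0
```

>>> {"api": "arm_command", "payload": {
  "series": "0 8.4 -0.1 0 255;0 8.4 0.7 0 255;0 8.3 1.4 0 255;0 8.1 2.1 0 255;0 7.9 2.8 0 255;0 7.6 3.5 0 255;0 7.3 4.1 0 255;0 6.9 4.8 0 255;0 6.5 5.3 0 255;0 6 5.9 0 255;0 5.4 6.4 0 255;0 4.9 6.8 0 255;0 0 0 0 255"
}}

```text
time_s: 7.37
tool_pos: [0.639, -0.0127, 0.1136]
tool_rot: [-179.8, 0.1, 105.1]
force: [-2.0, -4.3, -3.3]
grip_width: 0.0096
grasp_force: 6.0
```

>>> {"api": "arm_command", "payload": {
  "series": "0 3.6 7.2 0 255;0 3 7.6 0 255;0 2.4 7.9 0 255;0 0 0 0 255;0 0 0 0 190;0 0 0 0 190;0 0 0 0 190;0 0 0 0 190;0 0 0 0 190"
}}

```text
time_s: 8.12
tool_pos: [0.6482, -0.0086, 0.0937]
tool_rot: [179.9, -0.0, 105.2]
force: [0.3, 0.9, -0.9]
grip_width: 0.0214
grasp_force: 0.0
```

Run:
```python
from h import *
o=telemetry.get_obs();print(o['tool_pos'],o['force'],o['wrist_torque'],o['grip_width'])
cv2.imwrite("pics/s4.png",cv2.resize(cams.read_camera("scene")[100:285,180:360],None,fx=3.2,fy=3.2,interpolation=2))
```

```text
[ 0.64821981 -0.00860815  0.09368812] [ 0.27040401  0.86152802 -0.94550943] [-0.12077662  0.03752549  0.02367117] 0.021368872792369657
```

View pics/s4.png

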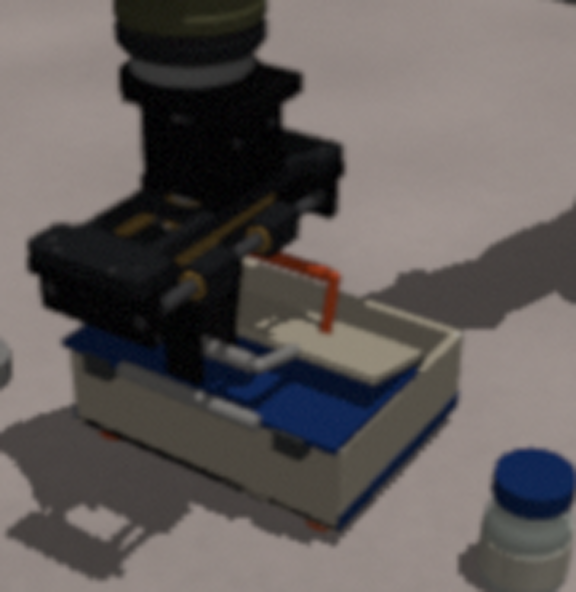

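It's released at about 165°, with the rear panel down and the orange handle on top. Next I'll lift, close the fingers and push the bar down.

>>> {"api": "arm_command", "payload": {
  "series": "0 0 -10 0 190;0 0 -15 0 190;0 0 -15 0 255;0 1 0 0 255;0 1 0 0 255;0 0 0 0 255;0 0 8 0 255;0 0 8 0 255;0 0 5 0 255;0 0 4 0 255;0 0 4 0 255;0 0 3 0 255;0 0 3 0 255;0 0 2 0 255;0 0 0 0 255"
}}

```text
time_s: 9.42
tool_pos: [0.6495, -0.0092, 0.0957]
tool_rot: [-180.0, -0.0, 105.1]
force: [-0.4, 0.6, 0.4]
grip_width: 0.0004
grasp_force: 0.0
```

>>> {"api": "arm_command", "payload": {
  "series": "0 0 2 0 255;0 0 2 0 255;0 0 1 0 255;0 0 1 0 255;0 0 0 0 255"
}}

```text
time_s: 9.83
tool_pos: [0.6497, -0.0091, 0.09]
tool_rot: [-180.0, -0.0, 105.1]
force: [-0.0, 0.1, -0.8]
grip_width: 0.0005
grasp_force: 0.0
```

>>> {"api": "arm_command", "payload": {
  "series": "0 0 0.5 0 255;0 0 0.5 0 255;0 0 0 0 255"
}}

```text
time_s: 10.08
tool_pos: [0.6498, -0.0091, 0.0894]
tool_rot: [180.0, -0.0, 105.1]
force: [-0.7, 0.4, 0.9]
grip_width: 0.0002
grasp_force: 0.7
```

>>> {"api": "arm_command", "payload": {
  "series": "0 0 0.6 0 255;0 0 0 0 255"
}}

```text
time_s: 10.25
tool_pos: [0.6502, -0.009, 0.0892]
tool_rot: [179.9, -0.0, 105.1]
force: [-0.6, 0.6, 3.6]
grip_width: 0.0004
grasp_force: 1.9
```

>>> {"api": "arm_command", "payload": {
  "series": "0 0 0.6 0 255;0 0 0 0 255"
}}

```text
time_s: 10.42
tool_pos: [0.6506, -0.0089, 0.0891]
tool_rot: [179.9, -0.0, 105.1]
force: [-0.7, 0.5, 6.1]
grip_width: 0.0003
grasp_force: 3.1
```

>>> {"api": "arm_command", "payload": {
  "series": "0 0 0.6 0 255;0 0 0 0 255"
}}

```text
time_s: 10.58
tool_pos: [0.6509, -0.0088, 0.089]
tool_rot: [179.8, -0.0, 105.1]
force: [-0.9, 0.7, 7.9]
grip_width: 0.0007
grasp_force: 3.9
```

>>> {"api": "arm_command", "payload": {
  "series": "0 0 -3 0 255;0 0 -15 0 200;0 0 -30 0 188;0 0 -30 0 188;0 -15 -25 0 188;-1 -25 0 0 188;-1 -20 0 0 188;-1 -11 0 0 188;0 0 0 0 188;0 0 0 0 188"
}}

```text
time_s: 11.42
tool_pos: [0.5819, -0.0305, 0.1903]
tool_rot: [180.0, -0.0, 105.1]
force: [1.2, 0.5, -0.5]
grip_width: 0.023
grasp_force: 0.0
```

Run:
```python
from h import *
o=telemetry.get_obs();a=cams.read_camera("wrist");b=cams.read_camera("scene");cv2.imwrite("pics/w5.png",a)
print(o['tool_pos'],o['tool_rot'],o['grip_width'])
W=cam("wrist",o);S=cam("scene")
cx=np.array([.9668,.2554,0]);cy=np.array([-.2554,.9668,0]);F=np.array([.560,-.036,.079])
P=[F+(24*cx+y*cy+np.array([0,0,43]))/1000 for y in(40,0,-40)]
print(proj(W,P),proj(S,P))
for n,im in(("w",a),("s",b)):
    h=cv2.cvtColor(im,cv2.COLOR_BGR2HSV);m=cv2.inRange(h,(3,150,70),(16,255,255))
    for c in cv2.findContours(m,0,2)[0]:
        if cv2.contourArea(c)>8:print(n,cv2.boundingRect(c),cv2.contourArea(c))
cv2.imwrite("pics/m5.png",np.hstack([a[0:300,200:480],cv2.resize(b[120:270,190:340],(300,300),interpolation=2)]))
```

```text
[ 0.58187122 -0.03047755  0.19033119] [ 1.79964172e+02 -3.70915189e-02  1.05110296e+02] 0.022995024684048418
[[281.17726259 164.40755323]
 [280.64274729 223.7417978 ]
 [280.14967411 278.40258341]] [[279.65564604 189.76622049]
 [262.19132181 183.80942479]
 [245.5045443  178.12798762]]
w (274, 151, 14, 117) 1269.0
s (242, 178, 41, 29) 172.5
```

View pics/m5.png

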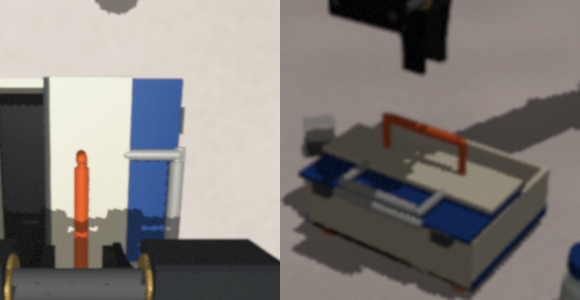

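The front panel lies flat and the orange handle is on top at u≈281, as predicted. Going down on the handle.

>>> {"api": "arm_command", "payload": {
  "series": "0 1.4 20 0 188;0 0 20 0 188;0 0 18 0 188;0 0 14 0 188;0 0 8 0 188;0 0 4 0 188;0 0 0 0 188;0 0 0 0 255;0 0 0 0 255;0 0 0 0 255;0 0 0 0 255",
  "squeeze": 20
}}

```text
time_s: 12.43
tool_pos: [0.5837, -0.0303, 0.1072]
tool_rot: [179.9, -0.0, 105.1]
force: [-1.7, 0.2, 2.4]
grip_width: 0.0092
grasp_force: 20.0
```

Run:
```python
import numpy as np
r=lambda g:1-0.0*g
def f(g):
    t=np.radians(g);s=1-min(g,10)/10*1.0/90
    return s*np.array([-76*np.cos(t)+48*np.sin(t),76*np.sin(t)+48*np.cos(t)])
g=[0,1,3,6,9,12]+list(range(16,93,4))
print([(b,*np.round((f(b)-f(a))*[1,-1],1)) for a,b in zip(g,g[1:])])
```

```text
[(1, np.float64(0.9), np.float64(-1.3)), (3, np.float64(1.9), np.float64(-2.5)), (6, np.float64(3.0), np.float64(-3.6)), (9, np.float64(3.2), np.float64(-3.4)), (12, np.float64(3.2), np.float64(-3.4)), (16, np.float64(4.5), np.float64(-4.3)), (20, np.float64(4.8), np.float64(-4.0)), (24, np.float64(5.0), np.float64(-3.6)), (28, np.float64(5.3), np.float64(-3.3)), (32, np.float64(5.5), np.float64(-2.9)), (36, np.float64(5.7), np.float64(-2.5)), (40, np.float64(5.8), np.float64(-2.1)), (44, np.float64(6.0), np.float64(-1.7)), (48, np.float64(6.1), np.float64(-1.3)), (52, np.float64(6.1), np.float64(-0.8)), (56, np.float64(6.2), np.float64(-0.4)), (60, np.float64(6.2), np.float64(0.0)), (64, np.float64(6.2), np.float64(0.5)), (68, np.float64(6.1), np.float64(0.9)), (72, np.float64(6.1), np.float64(1.3)), (76, np.float64(6.0), np.float64(1.7)), (80, np.float64(5.8), np.float64(2.2)), (84, np.float64(5.7), np.float64(2.6)), (88, np.float64(5.5), np.float64(2.9)), (92, np.float64(5.2), np.float64(3.3))]
```

>>> {"api": "arm_command", "payload": {
  "series": "0 0.9 -1.3 0 255;0 1.9 -2.5 0 255;0 3 -3.6 0 255;0 3.2 -3.4 0 255;0 3.2 -3.4 0 255;0 4.5 -4.3 0 255;0 4.8 -4 0 255;0 0 0 0 255"
}}

```text
time_s: 13.1
tool_pos: [0.6036, -0.025, 0.1299]
tool_rot: [-179.9, -0.0, 105.1]
force: [-5.2, -1.7, 3.1]
grip_width: 0.009
grasp_force: 20.0
```

Run:
```python
from h import *
o=telemetry.get_obs();print(o['tool_pos'],o['force'],o['wrist_torque'],o['grip_width'])
cv2.imwrite("pics/s6.png",cv2.resize(cams.read_camera("scene")[100:285,180:360],None,fx=3.2,fy=3.2,interpolation=2))
```

```text
[ 0.60357485 -0.02503504  0.12989038] [-5.21336886 -1.70055496  3.08577737] [-0.35535606  1.32957454 -0.0042361 ] 0.008981500901019188
```

View pics/s6.png

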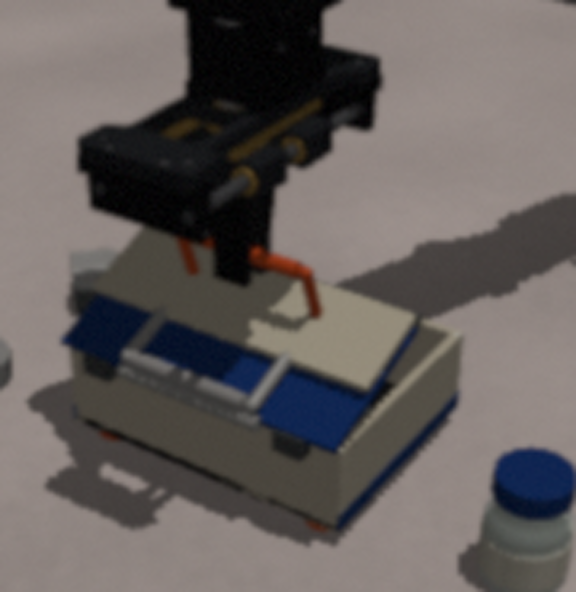

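The pair is rising together at about 20°, with the panels flat and forces low. I'll continue in two parts.

>>> {"api": "arm_command", "payload": {
  "series": "0 5 -3.6 0 255;0 5.3 -3.3 0 255;0 5.5 -2.9 0 255;0 5.7 -2.5 0 255;0 5.8 -2.1 0 255;0 6 -1.7 0 255;0 6.1 -1.3 0 255;0 6.1 -0.8 0 255;0 6.2 -0.4 0 255;0 0 0 0 255"
}}

```text
time_s: 13.98
tool_pos: [0.6556, -0.0113, 0.1491]
tool_rot: [179.9, 0.1, 105.1]
force: [-1.8, -2.2, 4.1]
grip_width: 0.0093
grasp_force: 20.0
```

>>> {"api": "arm_command", "payload": {
  "series": "0 6.2 0 0 255;0 6.2 0.5 0 255;0 6.1 0.9 0 255;0 6.1 1.3 0 255;0 6 1.7 0 255;0 5.8 2.2 0 255;0 5.7 2.6 0 255;0 2.8 1.4 0 255;0 2.7 1.5 0 255;0 2.6 1.6 0 255;0 0 0 0 255;0 0 0 0 255"
}}

```text
time_s: 14.98
tool_pos: [0.7046, 0.0018, 0.1345]
tool_rot: [179.8, 0.1, 105.1]
force: [3.4, -2.3, 2.5]
grip_width: 0.0091
grasp_force: 20.0
```

Run:
```python
from h import *
o=telemetry.get_obs();print(o['tool_pos'],o['force'],o['wrist_torque'],o['grip_width'])
cv2.imwrite("pics/s7.png",cv2.resize(cams.read_camera("scene")[100:285,180:360],None,fx=3.2,fy=3.2,interpolation=2))
```

```text
[0.70455767 0.00182459 0.13448375] [ 3.42306682 -2.29093769  2.50497768] [-0.59402035 -0.8217751  -0.02547905] 0.009144342877479223
```

View pics/s7.png

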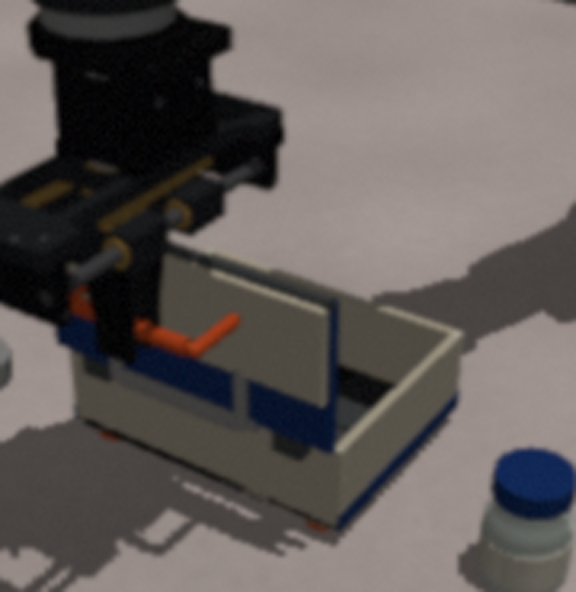

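The pair stands upright at about 91° with the panels flat together. Open a little and withdraw straight up.

>>> {"api": "arm_command", "payload": {
  "series": "0 0 0 0 225;0 0 0 0 210;0 0 0 0 205;0 0 0 0 205;0 0 0 0 205;0 0 -5 0 205;0 0 -10 0 205;0 0 -15 0 205;0 0 -25 0 205;0 0 -35 0 205;0 0 -35 0 205;0 0 0 0 205;0 0 0 0 205"
}}

```text
time_s: 16.12
tool_pos: [0.7039, 0.0016, 0.263]
tool_rot: [179.6, 0.1, 105.1]
force: [-0.8, 0.8, -0.5]
grip_width: 0.0167
grasp_force: 0.0
```

Run:
```python
from h import *
o=telemetry.get_obs();print(o['tool_pos'],o['force'],o['grip_width'])
a=cams.read_camera("scene");b=cams.read_camera("top")
cv2.imwrite("pics/s8.png",np.hstack([cv2.resize(a[120:285,180:360],(400,366),interpolation=2),cv2.resize(b[120:285,220:400],(400,366),interpolation=2)]))
```

```text
[0.70393886 0.00156469 0.2630383 ] [-0.76867408  0.78578379 -0.53007294] 0.016675972666699634
```

View pics/s8.png

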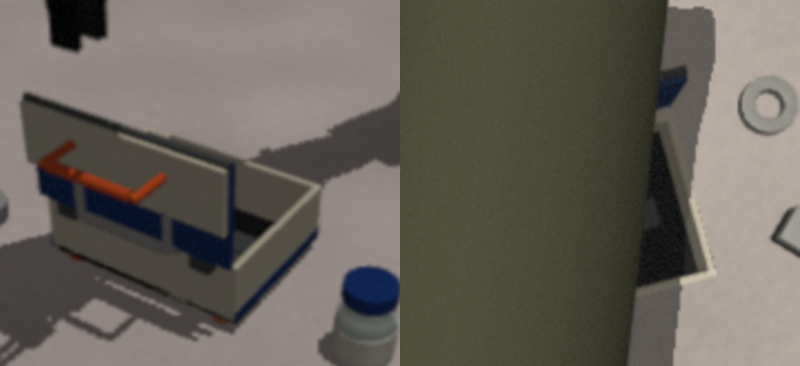

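The folded pair stands upright and flat together, the gripper is well clear, and the bystanders haven't moved. Handing in.

```bash
python3 -c "
from cell import env
print(env.sign_off())"
```

```text
the job is handed in; nothing more can be done
None
```

The dust cover is open and handed in at about 16 s: the front panel was folded flat and released, then the pair was swung up to about 91° and left standing with the gripper clear; the sign-off returned no verdict.

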